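# Jack up the wax heater's front and hold it

## Task

The front feet of the blue wax heater are going to be changed: stand the small lever jack on the bench with its saddle centred under the yellow-marked lift point of the heater. Pump the red handle once, all the way down and then fully up again, as a trial lift, then press it all the way down a second time and finish while still holding it down, so that the jack alone holds up the front of the heater. Do not shove the heater about or tip the jack over, and leave the two casts, the cup and the spatula where they are.

Things in the scene. Friction and masses are not known exactly. Their poses are not given: they have to be found in the camera images.
- heater: Wax heater: heavy loose blue box (2 to 3 kg), 160 (own x) by 180 mm (own y), case 12 to 98 mm above the bench on four rubber feet, pink wax pans on top, open steel cover up to 205 mm high along its far (+x) edge. Front = own -x side, with knob, red lamp and lift bracket. Origin: centre of its underside at bench height. Lifted at the bracket it tips about its far feet.
- lift_point (a point): Lift point: centre of the underside of a yellow pad, 32 mm across, under the heater's front bracket, 70 mm above the bench, 115 mm from the heater's origin along its -x, 35 mm in front of its face. The bracket, a dark plate 44 mm wide, stands out 58 mm from the face, top 82 mm high; a yellow disc with a black dot on top marks this point. Same axes as the heater.
- front_feet (a point): Point midway between the undersides of the heater's two front feet, 65 mm from its origin along own -x; at bench height until the front is lifted.
- jack: Small single-stroke lever jack, loose, 0.8 kg: grey base 215 mm (own x, -120 to +95) by 70 mm (own y), 10 mm thick; blue pump block in its middle (x -27 to +28, y -18 to +18, up to 50 mm high); upright ram with saddle at x = +75; red-ended handle slopes up towards -x. Origin: underside of the base, below the centre of the block.
- jack_grip (a point): Where to grasp the jack from above: centre of the blue pump block, 40 mm above the bench when it stands there. The block is 36 mm wide along own y (close the fingers along own y), 55 mm long, its sides free from 10 to 50 mm high. The handle arm runs above it, from 58 mm high towards -x, rising 0.34 mm per mm. Same axes as the jack.
- saddle (a point): Centre of the top of the saddle, a bright disc 30 mm across on the ram, at x = +75 mm, y = 0 of the jack; 58 mm above the bench with the handle up (12 mm below the lift pad). It rises 54 mm per rad of handle, 26 mm in all.
- handle_end (a point): Centre of the top face of the red paddle (36 by 36 mm, 14 mm thick) at the handle's end: press here. Handle up: x = -101, y = 0, z = 104 mm in the jack's frame; fully down: x = -110, z = 47 mm. It swings about a hinge along own y at x = 12, z = 58 mm, 122 mm from the paddle's centre.
- jack_handle (a joint): Pump handle angle: 0 = fully up (sloping up 19 deg), 0.48 rad = fully down against its stop. A spring and the load push it back up as soon as it is let go; pressing the paddle takes about 3 N unloaded and up to about 10 N with the heater on the saddle.
- cast_a: Bystander: plaster dental cast with pink gum and white teeth, about 62 mm across and 35 mm high. Origin: centre of underside.
- cast_b: Bystander: plain yellowish plaster dental cast, about 62 mm across and 35 mm high. Origin: centre of underside.
- cup: Bystander: green lidded coffee cup, 82 mm across and 108 mm high. Origin: centre of underside.
- spatula: Bystander: plaster spatula with wooden handle and wide steel blade, lying flat, 170 mm long along own x.

How it is judged:
On the way, in this order (a step that is already met when the one before it is completed fails the run):
1. the jack stands flat on the bench, handle up, with its saddle under the lift point (within 11 mm) (horizontal distance between saddle and lift_point below 0.011 m and height (world z) of jack below 0.004 m and angle between jack's own z axis and vertical below 0.06 rad and value of joint jack_handle below 0.08 rad), for 0.2 s.
2. first stroke: handle down and the lift point raised (value of joint jack_handle above 0.41 rad and height (world z) of lift_point above 0.079 m), for 0.1 s.
3. handle back up and the heater down on its feet (value of joint jack_handle below 0.08 rad and height (world z) of lift_point below 0.073 m), for 0.1 s.
4. second stroke: handle down and the lift point raised (all of step 2 and horizontal distance between saddle and lift_point below 0.014 m), for 0.2 s.
At the end, for the whole second after the job is handed in: Robot still presses the handle (joint over 0.41 rad) and does not touch the heater; jack flat on the bench, saddle within 14 mm of the lift point and carrying over 3 N; lift point at least 9 mm raised, front feet over 4 mm off the bench; heater and jack at rest (all of step 4 and height (world z) of front_feet above 0.004 m and height (world z) of jack below 0.004 m and angle between jack's own z axis and vertical below 0.06 rad and contact force between jack and heater above 3 N and contact force between any of the fingers, the arm and jack above 1 N and contact force between each of the fingers, the arm and heater below 0.5 N and linear speed of each of heater, jack below 0.02 m/s and angle between heater's own z axis and vertical below 0.15 rad); the arm keeps its last pose, push and grip.
It fails at once if the heater is shoved more than 30 mm (distance of heater from where it was at the start of the episode above 0.03 m).
It fails at once if the jack is tipped over (angle between jack's own z axis and vertical above 0.6 rad).
It fails at once if a bystander (either cast, the cup or the spatula) is moved more than 20 mm (distance of any of cast_a, cast_b, cup, spatula from where it was at the start of the episode above 0.02 m).
It also fails if it takes over 67 s, if anything falls off the work surface, if the arm or the gripper's body presses on something with over 40 N, if the wrist force passes 120 N, or if a joint passes its speed limit or range.

## Robot

A 7-joint arm with a two-finger parallel gripper is mounted at the origin on the work surface. World frame = base frame: x ahead of the robot, y to its left, z up, the work surface at z = 0. Lengths are in m, angles in rad, forces in N, time in s.
With the tool pointing down it reaches from about 0.4 to 0.925 m from the base axis. Payload 4.1 kg.
Tool frame: the origin (TCP) lies at the very end of the fingers, on their centre line; the grasp point (between the pads) lies 19 mm behind it; z points along the fingers, y is the line along which they close (so a half turn about z gives the same grasp; the last joint's range is limited). The gripper opens to 85 mm and grips with 20 to 120 N. Pads are 22 mm wide; open, the fingers measure 114 mm over their backs; the gripper's body (76 mm by 85 mm) begins 54 mm behind the grasp point. The pads swing forward as they close: fully open they stand 13 mm farther back than shut.
Start: joints at [1.061, 0.398, 0.045, 1.537, -0.019, 1.207, -0.051], TCP at [0.26, -0.596, 0.231] pointing down, gripper open.
Joint ranges: [-2.82, 2.82], [-0.49, 2.23], [-1.37, 1.46], [0, 2.46], [-1.36, 4.5], [0.23, 2], [-2.94, 2.94]. Speed limits (rad/s): [2.57, 2.57, 3.14, 3.14, 3.14, 3.14, 3.14].

## Interface

Orientations are given as a unit quaternion [x, y, z, w].
In Python, from station import manip, eyes gives the robot as it stands (manip), with the cameras (eyes).
- The arm moves only by the tool hand_motion, called after ">>>" as name(argument=value, ...) on one line, values as JSON. Schema: {"type":"object","properties":{"moves":{"type":"array","items":{"type":"object","properties":{"sx":{"type":"number"},"sy":{"type":"number"},"sz":{"type":"number"},"yaw":{"type":"number"}},"additionalProperties":false},"minItems":1,"maxItems":10},"finger_gap":{"type":"number"},"only":{"type":"string"},"quiet":{"type":"boolean"},"lines":{"type":"string"}},"required":["moves"],"additionalProperties":false}. moves is a list of rows, 1 to 10 of them, each an object with the fields sx, sy, sz (the shift in m), yaw (a turn about the tool's z in rad); a field left out counts as zero; each row shifts and turns the commanded pose from where the row before left it, along the tool's axes as they then stand; what a row does not reach is not made up. A row lasts 1/8 s, in which the tool goes at most 0.0625 m and 0.188 rad, less where a joint would pass 70% of its speed; a pose out of reach is approached as far as the arm can. finger_gap is the opening from 0.0 (shut) to 1.0 (fully open), set as the call begins (left out keeps the last). The fingers move at their own pace and stop on an object; the grip force is fixed at half the most. Time passes only in rows, so rows that do not move let the fingers close. The tool returns the time, the measured TCP pose, the force, the opening and the grip force at its end. only (a regular expression) keeps the lines of the reply that match it, lines (a string "A,B") keeps lines A to B, and quiet returns only ok. Input that does not fit is refused with a message, and nothing moves.
- manip.get_obs(): the state, without advancing time (a new reading comes with each control period).
- eyes.get_image(name): name is "side" or "top" or "wrist"; returns a dict with "image" (384x512x3 uint8, red, green, blue), "z_map" (384x512 float32, m along the optical axis (not along the pixel's ray), 0 where there is no reading), "intrinsics" (3x3 intrinsics, pixels), "D" ([k1, k2, p1, p2, k3] as OpenCV has them; the pictures are not rectified), "R" (3x3) and "t" (3): a world point X has camera coordinates R X + t. Camera axes: x right, y down, z forward; pixel columns grow to the right and rows downward; lengths in m; the calibration is good to about 2 mm. A picture is of the moment at which its call begins.
- manip.close_job(): hands the job in; it is judged then, once.
The state is a dict: "t": time; "q": joint angles; "dq": joint speeds; "joint_efforts": joint torques, N m; "tool_pos": TCP position; "tcp_rot": TCP orientation; "contact_force": force on the tool from outside, world axes, zero at the start; "torque": the same for the moment, N m; "width": opening from 0.0 (shut) to 1.0 (fully open); "finger_force": force on a finger pad.
Only numpy, scipy, OpenCV 4.12 (cv2) and the standard library are available. Lean on these libraries where they do the work, as an engineer would, in place of code of your own. Each camera call takes 0.05 s, during which the arm holds its last target. There are 200 camera calls.

## Working session

There is one attempt and no reset: what is moved stays moved. The work goes in short steps, Python scripts to look and compute and a tool call to move; the robot and the scene stay as the last step left them, time stands still between calls to the robot, and variables do not carry over. Pictures are saved under pics/ and viewed, at most 10 in all, crops included, and the job is handed in when it is done.

```bash
ls; mkdir -p pics
```

Create h.py:
```python
import numpy as np, cv2
from station import manip, eyes
def grab(n,f):
    d=eyes.get_image(n); cv2.imwrite(f'pics/{f}.png',d['image'][:,:,::-1]); np.savez(f'pics/{f}.npz',**d); return d
def ld(f): return dict(np.load(f'pics/{f}.npz'))
def depth_pt(d,u,v,r=2):
    z=d['z_map'][int(v)-r:int(v)+r+1,int(u)-r:int(u)+r+1]; z=np.median(z[z>0])
    p=cv2.undistortPoints(np.array([[[u,v]]],float),d['intrinsics'],d['D'])[0,0]
    return d['R'].T@(np.array([p[0]*z,p[1]*z,z])-d['t'])
def ray(d,u,v):
    p=cv2.undistortPoints(np.array([[[u,v]]],float),d['intrinsics'],d['D'])[0,0]
    return -d['R'].T@d['t'], d['R'].T@np.array([p[0],p[1],1])
def at_z(d,u,v,z):
    o,r=ray(d,u,v); return o+r*(z-o[2])/r[2]
def tri(a,b):
    A=[];B=[]
    for d,u,v in (a,b):
        o,r=ray(d,u,v); r/=np.linalg.norm(r); M=np.eye(3)-np.outer(r,r); A.append(M);B.append(M@o)
    return np.linalg.lstsq(np.vstack(A),np.hstack(B),rcond=None)[0]
def proj(d,X):
    return cv2.projectPoints(np.array([X],float),cv2.Rodrigues(d['R'])[0],d['t'],d['intrinsics'],d['D'])[0].ravel()
```

Run:
```python
from h import *
np.set_printoptions(precision=4,suppress=True)
for n in('top','side'):
    d=grab(n,n+'0'); print(n,-d['R'].T@d['t'],d['R'][2])
a,b=[cv2.imread(f'pics/{n}0.png') for n in('top','side')]
cv2.imwrite('pics/both.png',cv2.resize(np.vstack([a,b]),None,fx=.78,fy=.78))
print(manip.get_obs())
```

```text
pics
station.py
top [ 0.4506 -0.0464  1.2954] [ 0.0922  0.0136 -0.9957]
side [0.1749 0.7561 0.7755] [ 0.3562 -0.703  -0.6156]
{'t': 0.1, 'q': array([ 1.061 ,  0.3991,  0.0451,  1.5378, -0.0187,  1.2069, -0.0508]), 'dq': array([-0.0007, -0.0003,  0.0001, -0.0037, -0.0002,  0.0009,  0.0013]), 'joint_efforts': array([  0.004 , -47.6259,   1.3701, -25.4949,   0.0118,   0.005 ,
        -0.    ]), 'tool_pos': array([ 0.2593, -0.5954,  0.2304]), 'tcp_rot': array([ 0.979 ,  0.204 , -0.0002, -0.0008]), 'contact_force': array([-0.6022, -0.4302,  0.2051]), 'torque': array([0.0201, 0.0252, 0.0005]), 'finger_force': 0.0, 'width': 0.9978659944262585}
```

View pics/both.png

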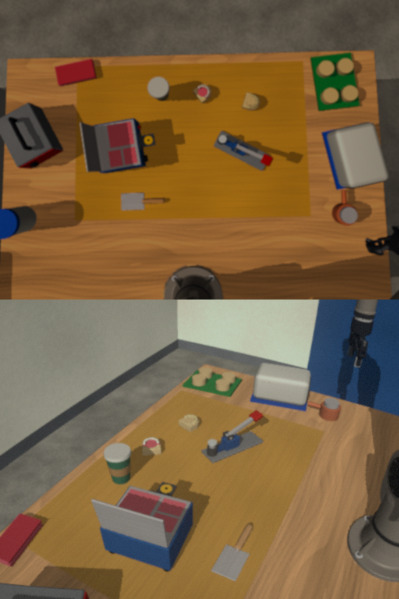

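The top view (shown at 0.78 scale) has the heater at about (115,145) with the yellow marker at (148,141), facing right (-y). The jack is at about (243,150), saddle on the left and red paddle at (266,160). Next I'll enlarge both.

Run:
```python
import cv2,numpy as np
a=cv2.imread('pics/top0.png')[140:230,100:360]; b=cv2.imread('pics/side0.png')[130:270,180:360]
A=cv2.resize(a,None,fx=3,fy=3,interpolation=2); B=cv2.resize(b,None,fx=4.3,fy=4.3,interpolation=2)
cv2.imwrite('pics/ca.png',A); cv2.imwrite('pics/cb.png',cv2.resize(b,None,fx=4,fy=4,interpolation=2))
```

```text
(no output)
```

View pics/ca.png

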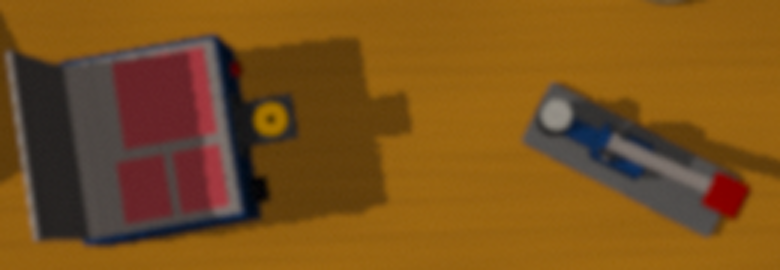

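View pics/cb.png

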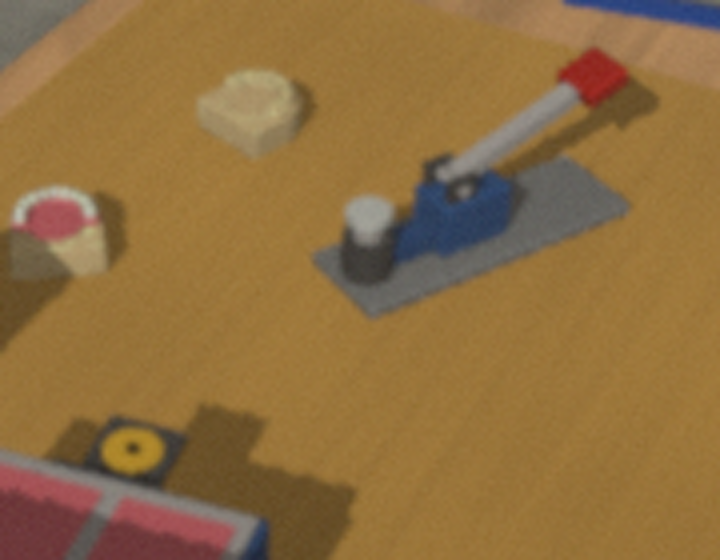

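Top crop: dot (270,119), saddle (557,115), paddle (727,196). Side crop: dot (133,449), saddle (369,214), paddle (597,72). Next: triangulate.

Run:
```python
from h import *
np.set_printoptions(precision=4,suppress=True)
T,S=ld('top0'),ld('side0')
t=lambda u,v:(100+u/3-.33,140+v/3-.33); s=lambda u,v:(180+u/4-.37,130+v/4-.37)
for n,a,b,z in(('dot',(270,119),(133,449),.082),('saddle',(557,115),(369,214),.058),('paddle',(727,196),(597,72),.104)):
    a=t(*a);b=s(*b); print(n,tri((T,*a),(S,*b)),at_z(T,*a,z),at_z(S,*b,z),depth_pt(T,*a),depth_pt(S,*b))
# base corners top z=.010
for c in((555,83),(525,140),(709,236)): print('base',at_z(T,*t(*c),.01))
for c in((217,38),(258,213),(92,242),(62,62)): print('heat',at_z(T,*t(*c),.098))
for n,c in(('castb',(250,100)),('casta',(57,220))): print(n,depth_pt(S,*s(*c)))
for n,c in (('cup',(203,113)),('spat',(170,258)),('spat2',(208,258))): print(n,depth_pt(T,*c))
m=(np.abs(T['image'].astype(int)-[225,160,20]).sum(2)<0)
```

```text
dot [0.5886 0.1566 0.0826] [0.5893 0.157  0.082 ] [0.5882 0.1559 0.082 ] [0.5891 0.1568 0.0834] [0.5896 0.154  0.0798]
saddle [ 0.5908 -0.1238  0.0521] [ 0.5904 -0.1234  0.058 ] [ 0.5872 -0.1167  0.058 ] [ 0.5904 -0.1234  0.058 ] [ 0.589  -0.1205  0.0548]
paddle [ 0.5039 -0.2801  0.0998] [ 0.505  -0.2789  0.104 ] [ 0.5006 -0.2742  0.104 ] [ 0.505  -0.2786  0.1053] [ 0.5019 -0.2782  0.1013]
base [ 0.629  -0.1251  0.01  ]
base [ 0.5707 -0.0929  0.01  ]
base [ 0.469  -0.2775  0.01  ]
heat [0.6672 0.2053 0.098 ]
heat [0.4976 0.1662 0.098 ]
heat [0.4729 0.3248 0.098 ]
heat [0.6469 0.3554 0.098 ]
castb [ 0.7417 -0.2375  0.0241]
casta [ 0.7821 -0.0534  0.0229]
cup [0.7785 0.113  0.1092]
spat [0.3576 0.2316 0.0026]
spat2 [0.3567 0.1134 0.017 ]
```

Create go.py:
```python
# usage: go.py x y z yaw_deg(of tool x) -> remaining shift in tool axes and turn
import sys
from h import *
from scipy.spatial.transform import Rotation as R
o=manip.get_obs(); M=R.from_quat(o['tcp_rot']).as_matrix(); x,y,z,w=map(float,sys.argv[1:])
yaw=np.arctan2(M[1,0],M[0,0]); d=np.radians(w)-yaw; d=(d+np.pi)%(2*np.pi)-np.pi
print('yaw',np.degrees(yaw).round(2),'shift',(M.T@(np.array([x,y,z])-o['tool_pos'])).round(4),'turn',round(-d,4),'tilt',np.degrees(np.arccos(-M[2,2])).round(2),'t',o['t'],'q7',o['q'][6].round(2))
```

```bash
python3 go.py .554 -.188 .18 61.2
```

```text
yaw 23.54 shift [ 0.4328 -0.2558  0.0507] turn -0.6573 tilt 0.1 t 0.1 q7 -0.05
```

>>> hand_motion(moves=[{"sx":0.048,"sy":-0.0284,"sz":0.0056},{"sx":0.048,"sy":-0.0284,"sz":0.0056},{"sx":0.048,"sy":-0.0284,"sz":0.0056},{"sx":0.048,"sy":-0.0284,"sz":0.0056},{"sx":0.048,"sy":-0.0284,"sz":0.0056},{"sx":0.048,"sy":-0.0284,"sz":0.0056},{"sx":0.048,"sy":-0.0284,"sz":0.0056},{"sx":0.048,"sy":-0.0284,"sz":0.0056},{"sx":0.048,"sy":-0.0284,"sz":0.0056}], finger_gap=1.0)

```text
t: 1.23
tool_pos: [0.5541, -0.1876, 0.1804]
tcp_rot: [0.979, 0.204, -0.0, 0.0]
contact_force: [0.6, -0.3, -0.6]
width: 1.001
finger_force: 0.0
```

>>> hand_motion(moves=[{"yaw":-0.165},{"yaw":-0.165},{"yaw":-0.165},{"yaw":-0.162},{},{}])

```text
t: 1.98
tool_pos: [0.5534, -0.1891, 0.1807]
tcp_rot: [0.861, 0.508, -0.0, -0.0]
contact_force: [0.2, -0.2, 0.8]
width: 1.002
finger_force: 0.0
```

```bash
python3 go.py .554 -.188 .18 61.2
```

Run:
```python
from h import *
np.set_printoptions(precision=4,suppress=True)
d=grab('wrist','w1');print(-d['R'].T@d['t'],d['R'][2])
cv2.imwrite('pics/w1b.png',cv2.resize(cv2.imread('pics/w1.png'),None,fx=1.5,fy=1.5))
for X in((.590,-.122,.058),(.505,-.279,.104),(.554,-.188,.05)): print(proj(d,X)*1.5)
```

```text
yaw 61.04 shift [0.0013 0.     0.0007] turn -0.0027 tilt 0.03 t 1.975 q7 -0.35
[ 0.591  -0.1214  0.3231] [-0.1447 -0.262  -0.9542]
[380.3722 141.4484]
[383.0949 470.8564]
[381.1488 270.071 ]
```

View pics/w1b.png

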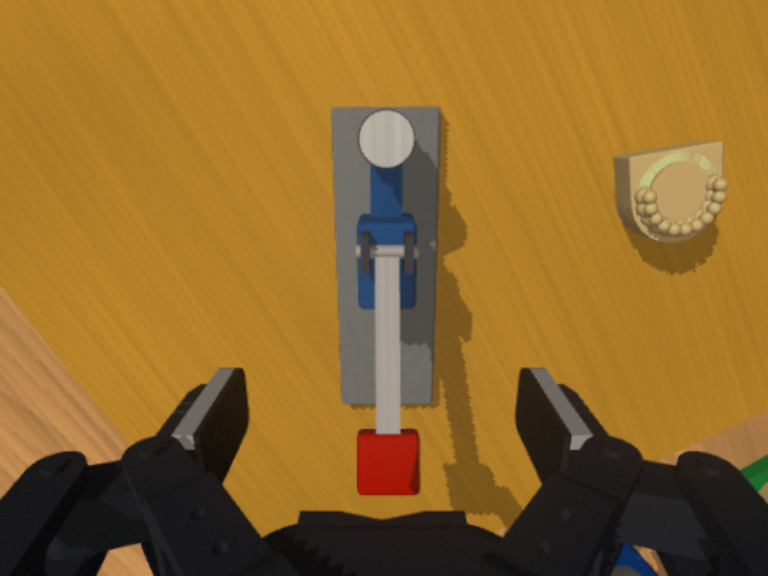

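The wrist view shows the jack aligned with the tool. Saddle centre is at (386,139), paddle centre at (388,462), and the block spans (358–415, 215–308), all at 1.5× scale.

Run:
```python
from h import *
np.set_printoptions(precision=4,suppress=True)
d=ld('w1');T=ld('top0')
w=lambda u,v:(u/1.5-.17,v/1.5-.17); t=lambda u,v:(100+u/3-.33,140+v/3-.33)
s=at_z(d,*w(386.5,139),.058);p=at_z(d,*w(388,462),.104)
print(s,p,np.degrees(np.arctan2(*(s-p)[[1,0]])),np.linalg.norm((s-p)[:2]))
print(tri((d,*w(386.5,139)),(T,*t(557,115))),tri((d,*w(388,462)),(T,*t(727,196))))
b=[at_z(d,*w(*c),.01) for c in((332,107),(440,107),(432,404),(342,404))]
print(np.array(b)); bc=np.mean(b,0)
e=(b[0]+b[1]-b[2]-b[3])[:2]; print(np.degrees(np.arctan2(e[1],e[0])))
u=e/np.linalg.norm(e); print('orig from base',bc[:2]+.0125*u,'from saddle',s[:2]-.075*u)
```

```text
[ 0.5935 -0.1223  0.058 ] [ 0.5103 -0.2748  0.104 ] 61.38853238656764 0.17368800177355645
[ 0.5931 -0.1234  0.0395] [ 0.5061 -0.2813  0.0939]
[[ 0.5732 -0.0886  0.01  ]
 [ 0.6331 -0.1217  0.01  ]
 [ 0.5311 -0.3099  0.01  ]
 [ 0.4705 -0.2764  0.01  ]]
61.44179651812145
orig from base [ 0.5579 -0.1882] from saddle [ 0.5576 -0.1882]
```

>>> hand_motion(moves=[{"sx":0.0027,"sy":0.0026,"sz":0.04,"yaw":-0.005},{"sz":0.04},{"sz":0.04},{"sz":0.039},{},{}], finger_gap=1.0)

```text
t: 2.78
tool_pos: [0.5583, -0.1882, 0.0232]
tcp_rot: [0.86, 0.511, 0.001, 0.001]
contact_force: [0.7, 0.3, 1.5]
width: 1.001
finger_force: 0.0
```

```bash
python3 go.py .557 -.188 .021 61.3
```

```text
yaw 61.44 shift [-0.0005 -0.0013  0.0022] turn 0.0025 tilt 0.13 t 2.775 q7 -0.41
```

>>> hand_motion(moves=[{},{},{},{},{},{},{},{}], finger_gap=0.0)

```text
t: 3.78
tool_pos: [0.5576, -0.1881, 0.023]
tcp_rot: [0.86, 0.511, 0.0, 0.0]
contact_force: [-1.2, 1.0, 6.0]
width: 0.412
finger_force: 63.7
```

>>> hand_motion(moves=[{"sz":-0.006},{"sz":-0.006},{"sz":-0.006},{},{}])

```text
t: 4.4
tool_pos: [0.5569, -0.1879, 0.0397]
tcp_rot: [0.86, 0.511, -0.0, -0.0]
contact_force: [-0.1, -1.2, -8.5]
width: 0.409
finger_force: 62.0
```

```bash
python3 go.py .60 .0 .041 100
```

Run:
```python
from h import *
np.set_printoptions(precision=4,suppress=True)
a=cv2.resize(cv2.imread('pics/w1.png'),None,fx=.75,fy=.75)*0
d=grab('wrist','w2');d2=grab('side','s2')
cv2.imwrite('pics/c2.png',np.hstack([cv2.resize(cv2.imread('pics/w2.png'),(400,300)),cv2.resize(cv2.imread('pics/s2.png')[100:250,200:400],(400,300))]))
```

```text
yaw 61.47 shift [ 0.1857 -0.0519 -0.0013] turn -0.6724 tilt 0.02 t 4.4 q7 -0.4
```

View pics/c2.png

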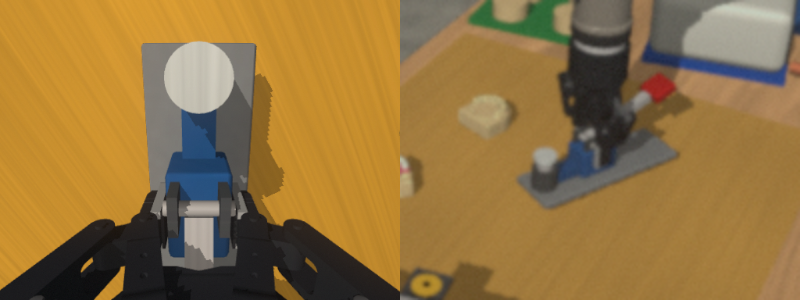

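>>> hand_motion(moves=[{"sx":0.033,"sy":-0.0064},{"sx":0.033,"sy":-0.0064},{"sx":0.033,"sy":-0.0064},{"sx":0.033,"sy":-0.0064},{"sx":0.033,"sy":-0.0064},{"sx":0.033,"sy":-0.0064},{},{}])

```text
t: 5.5
tool_pos: [0.6175, 0.0039, 0.0395]
tcp_rot: [0.859, 0.511, -0.001, 0.0]
contact_force: [-0.3, -1.1, -7.7]
width: 0.413
finger_force: 62.0
```

>>> hand_motion(moves=[{"yaw":-0.1},{"yaw":-0.1},{"yaw":-0.1},{"yaw":-0.1},{"yaw":-0.1},{"yaw":-0.1},{"yaw":-0.09},{},{}])

```text
t: 6.62
tool_pos: [0.6177, 0.0031, 0.0397]
tcp_rot: [0.637, 0.771, -0.0, 0.0]
contact_force: [-0.1, 0.6, -7.5]
width: 0.414
finger_force: 62.0
```

```bash
python3 go.py .603 .083 .028 101
```

Run:
```python
from h import *
np.set_printoptions(precision=4,suppress=True)
d=grab('wrist','w3'); cv2.imwrite('pics/w3b.png',cv2.resize(cv2.imread('pics/w3.png'),None,fx=1.5,fy=1.5))
print(proj(d,(.5888,.1567,.082))*1.5)
```

```text
yaw 100.85 shift [0.0812 0.0006 0.0116] turn -0.0027 tilt 0.05 t 6.625 q7 -0.15
[ 379.7084 -325.5984]
```

View pics/w3b.png

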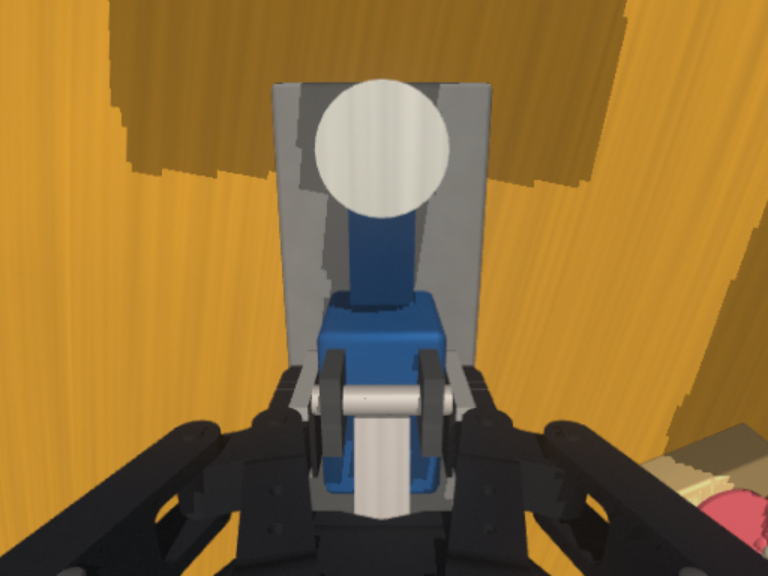

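The lift point is out of the wrist camera's view here. I'll raise the tool until the dot and the saddle show in the same picture.

Run:
```python
from h import *
d=ld('w3')
for up in(.1,.14,.18,.22):
    e=dict(d); C=-d['R'].T@d['t']+[0,0,up]; e['t']=-d['R']@C; print(up,proj(e,(.5888,.1567,.082)))
T=ld('top0'); print(at_z(d,382/1.5-.17,148/1.5-.17,.0745), -d['R'].T@d['t'])
```

```text
0.1 [253.81573481 -53.34590738]
0.14 [253.92124059 -27.25691529]
0.18 [253.99474197  -9.01354287]
0.22 [254.04881204   4.44099043]
[0.60441776 0.0773817  0.0745    ] [0.60403698 0.07919262 0.18212029]
```

>>> hand_motion(moves=[{"sz":-0.04},{"sz":-0.04},{"sz":-0.04},{"sz":-0.04},{},{}])

```text
t: 7.42
tool_pos: [0.6165, 0.004, 0.1979]
tcp_rot: [0.636, 0.772, -0.001, -0.001]
contact_force: [-0.2, -0.3, -8.0]
width: 0.41
finger_force: 63.4
```

Run:
```python
from h import *
d=grab('wrist','w4');T=grab('top','t4');X=(.5888,.1567,.082); print(proj(d,X),proj(T,X),manip.get_obs()['tool_pos'])
cv2.imwrite('pics/c4.png',np.vstack([cv2.resize(cv2.imread('pics/w4.png')[:150],None,fx=1.5,fy=1.5,interpolation=2),cv2.resize(cv2.imread('pics/t4.png')[140:230,120:312],(768,360),interpolation=2)]))
```

```text
[256.42290993 -16.41830861] [189.7819674  179.50768406] [0.61608031 0.00396308 0.1969661 ]
```

View pics/c4.png

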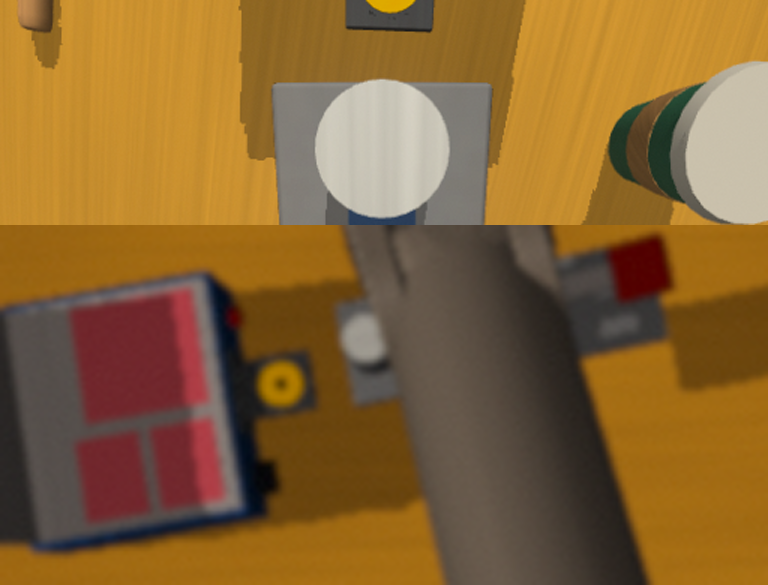

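The wrist crop (1.5×) shows the bracket's front edge running from (346,28) to (433,31), its midline at column 389 against 382 for the saddle. The yellow disc is cut off at the image top.

Run:
```python
from h import *
np.set_printoptions(precision=4,suppress=True)
d=ld('w4'); w=lambda u,v:(u/1.5-.17,v/1.5-.17)
a,b=[at_z(d,*w(*c),.082) for c in((346,28),(433,31))]; e=(a-b)[:2]; n=np.array([-e[1],e[0]])/np.linalg.norm(e); n*=np.sign(n[1])
print('edge',a,b,np.linalg.norm(e),'yaw',np.degrees(np.arctan2(n[1],n[0])),'lift',((a+b)/2)[:2]+.023*n)
tip=at_z(d,*w(390,13.5),.082); print('disc front edge',tip)
o=manip.get_obs()['tool_pos']; s=at_z(d,*w(382,148),o[2]-.023+.058); print('saddle-tcp',s-o, np.linalg.norm((s-o)[:2]), np.degrees(np.arctan2(*(s-o)[[1,0]])))
T=ld('t4'); print('top dot',at_z(T,120+281/4-.37,140+(383-225)/4-.37,.082),'top saddle (approx)',at_z(T,120+366/4-.37,140+(337-225)/4-.37,s[2]),s)
```

```bash
python3 go.py .6025 .083 .028 101
```

```text
edge [0.5742 0.1297 0.082 ] [0.6174 0.1367 0.082 ] 0.043749448288332805 yaw 99.2199218163835 lift [0.5921 0.1559]
disc front edge [0.5946 0.1404 0.082 ]
saddle-tcp [-0.013   0.0742  0.035 ] 0.07537873846304947 99.9382412810588
top dot [0.5899 0.1564 0.082 ] top saddle (approx) [0.6012 0.0767 0.232 ] [0.6031 0.0782 0.232 ]
yaw 101.0 shift [0.0801 0.0026 0.169 ] turn 0.0001 tilt 0.3 t 7.525 q7 -0.06
```

>>> hand_motion(moves=[{"sz":0.034},{"sz":0.034},{"sz":0.034},{"sz":0.034},{"sz":0.032},{},{}])

```text
t: 8.4
tool_pos: [0.6185, 0.0045, 0.0322]
tcp_rot: [0.636, 0.772, 0.0, 0.0]
contact_force: [-0.3, -0.2, -6.2]
width: 0.411
finger_force: 63.1
```

```bash
python3 go.py .6055 .0822 .028 100.5
```

```text
yaw 101.0 shift [0.0787 0.002  0.0042] turn 0.0088 tilt 0.04 t 8.4 q7 -0.16
```

>>> hand_motion(moves=[{"sz":0.004,"yaw":0.009},{"sx":0.016,"sy":0.0004},{"sx":0.016,"sy":0.0004},{"sx":0.016,"sy":0.0004},{"sx":0.016,"sy":0.0004},{"sx":0.0147,"sy":0.0004},{},{}])

```text
t: 9.4
tool_pos: [0.6058, 0.0811, 0.0278]
tcp_rot: [0.64, 0.769, -0.001, 0.0]
contact_force: [0.4, -0.9, -7.8]
width: 0.413
finger_force: 63.3
```

```bash
python3 go.py .6055 .0822 .023 100.5
```

```text
yaw 100.46 shift [ 0.0012 -0.      0.0048] turn -0.0008 tilt 0.07 t 9.4 q7 -0.3
```

>>> hand_motion(moves=[{"sx":0.001,"sz":0.002},{"sz":0.002},{"sz":0.0015},{},{}])

```text
t: 10.02
tool_pos: [0.6055, 0.0825, 0.023]
tcp_rot: [0.64, 0.769, -0.0, 0.0]
contact_force: [-4.2, -2.2, 2.4]
width: 0.41
finger_force: 64.7
```

```bash
python3 go.py .6055 .0822 .023 100.5
```

Run:
```python
from h import *
d=grab('wrist','w5'); e=grab('side','s5')
cv2.imwrite('pics/c5.png',np.vstack([d['image'][:200,:,::-1],cv2.resize(e['image'][200:280,150:355,::-1],(512,200))]))
```

```text
yaw 100.46 shift [-0.0003 -0.      0.    ] turn -0.0007 tilt 0.06 t 10.025 q7 -0.3
```

View pics/c5.png

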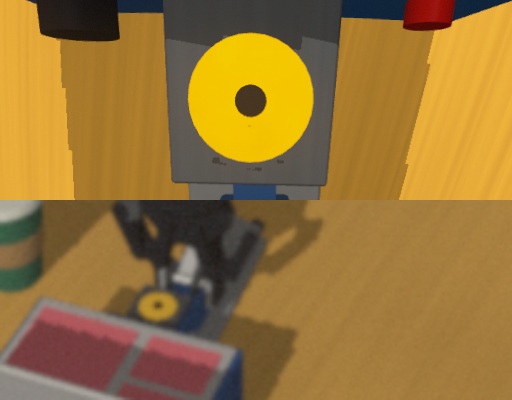

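The dot is at wrist pixel (250.5,100), above where the saddle should be. Next I'll check the offset numerically.

Run:
```python
from h import *
np.set_printoptions(precision=4,suppress=True)
d=ld('w5'); L=at_z(d,250.5,100,.082); o=manip.get_obs()['tool_pos']
e=ld('w3'); y=np.radians(100.46-100.85); s=np.array([.60442,.07738])-[.6177,.0031]
s=np.array([[np.cos(y),-np.sin(y)],[np.sin(y),np.cos(y)]])@s
print('lift',L,'saddle',o[:2]+s,'diff',L[:2]-o[:2]-s)
```

```text
lift [0.5916 0.1566 0.082 ] saddle [0.5927 0.1568] diff [-0.0011 -0.0002]
```

>>> hand_motion(moves=[{},{},{},{},{}], finger_gap=1.0)

```text
t: 10.75
tool_pos: [0.6055, 0.0831, 0.0224]
tcp_rot: [0.639, 0.769, 0.0, 0.0]
contact_force: [0.6, -0.4, -0.8]
width: 1.002
finger_force: 0.0
```

>>> hand_motion(moves=[{"sz":-0.03},{"sz":-0.04},{"sz":-0.04},{"sz":-0.04},{},{}])

```text
t: 11.5
tool_pos: [0.605, 0.0828, 0.1719]
tcp_rot: [0.64, 0.769, -0.0, -0.0]
contact_force: [-0.1, -0.1, -0.1]
width: 0.998
finger_force: 0.0
```

```bash
python3 go.py .6237 -.0150 .13 100.5
```

Run:
```python
from h import *
d=grab('wrist','w6')
cv2.imwrite('pics/c6.png',cv2.resize(d['image'][:,:,::-1],None,fx=1.5,fy=1.5))
```

```text
yaw 100.49 shift [-0.0996  0.0007  0.0419] turn -0.0003 tilt 0.05 t 11.5 q7 -0.22
```

View pics/c6.png

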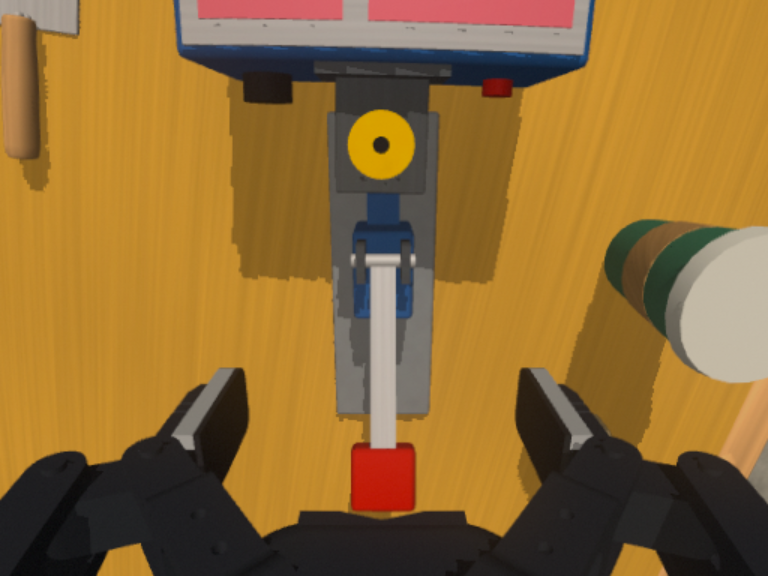

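The jack is standing in place. The base corners are about (328,112), (438,112), (429,414) and (337,414), the dot is at (381,145), and the paddle is at (383,477).

Run:
```python
from h import *
np.set_printoptions(precision=4,suppress=True)
d=ld('w6');w=lambda u,v:(u/1.5-.17,v/1.5-.17)
b=[at_z(d,*w(*c),.01)[:2] for c in((328,112),(438,112),(429,414),(337,414))]
e=(b[0]+b[1]-b[2]-b[3])/2; print('len',np.linalg.norm(e),'yaw',np.degrees(np.arctan2(e[1],e[0]))); u=e/np.linalg.norm(e)
s=np.mean(b,0)+.0875*u; L=at_z(d,*w(381,145),.082)
print('saddle',s,'lift',L,'err',L[:2]-s,'paddle',at_z(d,*w(383,477),.104), s-.176*u,'down',s-.185*u)
```

```text
len 0.21376678999801815 yaw 100.56916746394958
saddle [0.5929 0.1562] lift [0.5918 0.1564 0.082 ] err [-0.0012  0.0002] paddle [ 0.6246 -0.0144  0.104 ] [ 0.6252 -0.0169] down [ 0.6268 -0.0257]
```

>>> hand_motion(moves=[{"sx":-0.033},{"sx":-0.033},{"sx":-0.0336,"sy":0.0007},{"sz":0.02},{},{}], finger_gap=0.0)

```text
t: 12.3
tool_pos: [0.6237, -0.0129, 0.1518]
tcp_rot: [0.639, 0.77, -0.0, -0.001]
contact_force: [0.7, -0.2, 0.6]
width: 0.0
finger_force: 0.0
```

```bash
python3 go.py .6237 -.0165 .107 100.5
```

```text
yaw 100.63 shift [-0.0036 -0.0007  0.0448] turn 0.0023 tilt 0.09 t 12.3 q7 -0.06
```

>>> hand_motion(moves=[{"sx":-0.0036,"sy":0.001,"sz":0.03},{"sz":0.014},{"sx":-0.003,"sz":0.01},{"sx":-0.003,"sz":0.01},{}])

```text
t: 12.92
tool_pos: [0.627, -0.0238, 0.0881]
tcp_rot: [0.64, 0.769, 0.0, -0.0]
contact_force: [-1.2, 1.1, 2.4]
width: -0.005
finger_force: 1.0
```

>>> hand_motion(moves=[{"sx":-0.0018,"sz":0.01},{"sx":-0.001,"sz":0.01},{"sx":-0.0003,"sz":0.01},{"sz":0.01},{},{}])

```text
t: 13.68
tool_pos: [0.6287, -0.0269, 0.0492]
tcp_rot: [0.64, 0.769, 0.001, 0.001]
contact_force: [-1.0, 1.0, 6.2]
width: 0.001
finger_force: 3.1
```

```bash
python3 go.py .6268 -.0257 .046 100.5
```

```text
yaw 100.49 shift [ 0.0015 -0.0017  0.0032] turn -0.0002 tilt 0.14 t 13.675 q7 -0.09
```

>>> hand_motion(moves=[{"sz":0.003},{"sz":0.002},{},{}])

```text
t: 14.18
tool_pos: [0.6288, -0.0267, 0.0467]
tcp_rot: [0.64, 0.769, 0.001, 0.001]
contact_force: [-6.8, 1.0, 19.4]
width: 0.006
finger_force: 9.7Traceback (most recent call last):
```

Run:
```python
from h import *
np.set_printoptions(precision=4,suppress=True)
T=grab('top','t7');S=grab('side','s7')
def dot(d):
    h=cv2.inRange(cv2.cvtColor(d['image'],cv2.COLOR_RGB2HSV),(22,150,110),(32,255,255)); n,_,st,c=cv2.connectedComponentsWithStats(h)
    p=proj(d,(.592,.1565,.09)); i=[k for k in range(1,n) if np.linalg.norm(c[k]-p)<12 and st[k,4]>15]; i=max(i,key=lambda k:st[k,4]); return c[i],st[i,4]
for f in('0','7'):
    a,na=dot(ld('top'+f) if f=='0' else T);b,nb=dot(ld('side'+f) if f=='0' else S); print(a,na,b,nb,tri((T,*a),(S,*b)))
```

```text
  File "<stdin>", line 8, in <module>
  File "<stdin>", line 6, in dot
ValueError: max() iterable argument is empty
```

Run:
```python
from h import *
np.set_printoptions(precision=4,suppress=True)
for f in('top0','t7','side0','s7'):
    d=ld(f); q=proj(d,(.592,.1565,.092 if '7' in f else .082)); P=np.array([depth_pt(d,q[0]+i,q[1]+j,0) for i in range(-3,4) for j in range(-3,4)]); print(f,np.median(P,0))
t=ld('t7');q=proj(t,(.592,.1565,.092)).astype(int); print(cv2.cvtColor(t['image'],cv2.COLOR_RGB2HSV)[q[1]-4:q[1]+5:2,q[0]-4:q[0]+5:2].reshape(-1,3)[:8])
```

```text
top0 [0.5919 0.1563 0.0832]
t7 [0.5912 0.1555 0.0984]
side0 [0.5931 0.1548 0.0802]
s7 [0.5909 0.1589 0.0942]
[[ 22 238 133]
 [ 22 255 139]
 [ 21 215 116]
 [ 16  99  62]
 [  0   0  43]
 [ 22 255 175]
 [ 22 255 174]
 [ 22 255 172]]
```

First stroke confirmed: the pad is up about 14 mm and the handle is on its stop. Now raising it fully.

>>> hand_motion(moves=[{"sz":-0.012},{"sx":0.0003,"sz":-0.011},{"sx":0.001,"sz":-0.01},{"sx":0.002,"sz":-0.01},{"sx":0.003,"sz":-0.01},{"sx":0.003,"sz":-0.012},{"sz":-0.02},{},{},{}])

```text
t: 15.52
tool_pos: [0.6252, -0.0182, 0.1276]
tcp_rot: [0.64, 0.769, -0.001, -0.001]
contact_force: [-0.1, 0.0, -0.2]
width: -0.0
finger_force: 0.0
```

```bash
python3 go.py .6250 -.0169 .107 100.5
```

Run:
```python
from h import *
np.set_printoptions(precision=4,suppress=True)
T=grab('top','t8');S=grab('side','s8');W=grab('wrist','w8')
for d in(T,S):
    q=proj(d,(.592,.1565,.082)); print(np.median([depth_pt(d,q[0]+i,q[1]+j,0) for i in range(-3,4) for j in range(-3,4)],0))
cv2.imwrite('pics/c8.png',np.vstack([cv2.resize(W['image'][:,:,::-1],(512,384)),cv2.resize(S['image'][130:270,180:360,::-1],(512,200))]))
```

```text
yaw 100.47 shift [0.0013 0.0001 0.0206] turn -0.0005 tilt 0.09 t 15.525 q7 -0.06
[0.5919 0.1565 0.0832]
[0.5932 0.1548 0.0803]
```

View pics/c8.png

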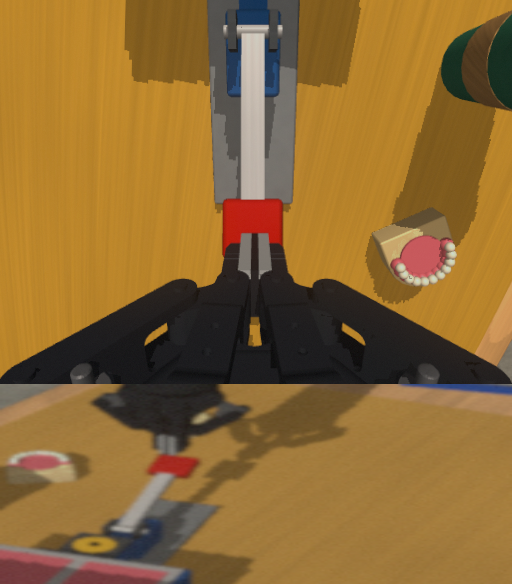

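The handle is fully up, the heater is back on its feet, and the jack hasn't shifted. Second stroke.

>>> hand_motion(moves=[{"sx":0.001,"sz":0.021},{"sx":-0.003,"sz":0.01},{"sx":-0.003,"sz":0.01},{"sx":-0.002,"sz":0.01},{"sx":-0.001,"sz":0.01},{"sx":-0.0003,"sz":0.01},{"sz":0.009},{"sz":0.002},{},{}])

```text
t: 16.92
tool_pos: [0.6275, -0.0253, 0.0477]
tcp_rot: [0.639, 0.769, 0.0, -0.0]
contact_force: [-4.4, 2.5, 10.6]
width: 0.0
finger_force: 4.7
```

```bash
python3 go.py .6268 -.0257 .0465 100.5
```

```text
yaw 100.5 shift [-0.0003 -0.0008  0.0012] turn 0.0001 tilt 0.03 t 16.925 q7 -0.09
```

>>> hand_motion(moves=[{"sz":0.0015},{},{},{},{}])

```text
t: 17.55
tool_pos: [0.6276, -0.0253, 0.0473]
tcp_rot: [0.639, 0.769, 0.0, 0.0]
contact_force: [-6.3, 2.1, 17.5]
width: -0.002
finger_force: 7.7
```

Run:
```python
from h import *
np.set_printoptions(precision=4,suppress=True)
W=grab('wrist','w9')
for n in('top','side'):
    d=grab(n,n+'9');q=proj(d,(.592,.1565,.092)); print(np.median([depth_pt(d,q[0]+i,q[1]+j,0) for i in range(-3,4) for j in range(-3,4)],0))
# jack base shift since before the stroke: template match of the base/block region
a,b=ld('w8'),W; print(manip.get_obs()['contact_force'])
t8,t9=[cv2.cvtColor(ld(f)['image'],cv2.COLOR_RGB2GRAY).astype(np.float32) for f in('side8' if 0 else 's7','side9')]
print(cv2.phaseCorrelate(t8[150:260,190:330],t9[150:260,190:330]))
```

```text
[0.5913 0.1551 0.0991]
[0.5907 0.1595 0.0942]
[-5.5382  2.0841 15.6872]
((0.024546141589112835, 0.08787096290105012), 0.9873740761368363)
```

Both strokes match to within 0.1 px in the side view. The lift point is up about 14 mm and the push is a steady 16 N.

```bash
python3 -c "
from station import manip, eyes; print(manip.close_job())"
```

```text
the job is handed in; nothing more can be done
None
```

The jack stands with its saddle about 1 mm from the heater's lift point by camera measurement. I made the trial stroke and handed the job in with the arm holding the handle down on the second stroke and the pad raised about 14 mm; the hand-in gave no verdict.

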